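# Open the spring-lid bit box

## Task

Open the wider of the two spring-lid boxes so that the bits in it can be reached: press down the release tab on its front with a fingertip so that the lid springs up by itself, then push the lid fully open, back against its stop, and move clear so that it stays open. Grasp and lift nothing, leave the narrower box shut, and leave the things standing around where they are.

Things in the scene. Friction and masses are not known exactly. Their poses are not given: they have to be found in the camera images.
- wide_box: Box to open: the WIDER of two low grey bench boxes with spring lids, 80 mm front to back (its x), 140 mm wide (its y) plus 12 mm foot flanges, 63 mm high shut; fixed. Steel walls 4 mm, 55 mm high; bits lie in it up to 38 mm above the bench. Origin: centre of its underside, on the bench; x from front (tab side, roughly to the robot) to back (hinge side), z up.
- wide_tab (a joint): Release tab of the wider box, a rocker, rad: 0 at rest, grows as its pad is pressed down, stop 0.32. Its hook (26 mm wide, top 70 mm above the bench, just in front of the lid) swings forward off the lid's edge at about 0.15. Pivot 6 mm before the front wall, 40 mm above the bench. Springs back when let go.
- wide_tab_press (a point): Press point on top of the tab's pad, on its centre line, 40 mm before the front wall, 45 mm above the bench at rest; moves with the tab. The pad is flat, 36 mm wide, from 12 to 54 mm before the wall. Here it takes 4 N to start, 7 to 8 N and 5 to 6 mm down to release the lid, 11 N and 10 mm down at the stop.
- wide_lid (a joint): Lid of the wider box, rad: 0 shut, grows as it opens, stop (fully open, 22 degrees past upright) 1.95. Once released, a spring pin lifts it in half a second to about 0.97, where it rests. From there it swings free (0.07 kg, hinge slightly stiff and damped, 1 to 3 N at the edge): left below 1.25 it falls back onto the pin, left from 1.35 to 1.8 it stays there.
- wide_lid_edge (a point): Middle of the lower front edge of the wider box's lid, 84 mm from the hinge axis; moves with the lid: 56 mm above the bench when shut, about 126 mm when sprung up. The lid is a flat plate 7 mm thick, as wide as the box.
- wide_lid_hinge (a point): Middle of the wider box's hinge axis, at the top of its back wall: 42 mm behind the box's centre, 57 mm above the bench; the axis runs along the box's y.
- narrow_box: The other box, to be left shut: same make, 80 mm front to back, 85 mm wide plus flanges, 63 mm high, same tab in front; fixed. Origin and axes as for the wider one. Either box may stand on the left.
- narrow_lid (a joint): Lid of the narrower box, rad, 0 shut.
- jar_3: Bystander, loose: glass jar with screw lid, 67 mm across, 97 mm tall, standing between the boxes. Origin: centre of its underside.
- nut_1: Bystander, loose: hexagon steel nut, 28x32x13 mm, lying between the boxes, nearer the robot. Origin: centre of its underside.
- screwdriver_10: Bystander, loose: screwdriver, 27x222x29 mm, lying at the left front. Origin: centre of its underside.
- wood_block: Bystander, loose: wooden block, 60x120x34 mm, at the left. Origin: centre of its underside.
- orange_case: Bystander, loose: long flat plastic case, 72x215x35 mm, at the right. Origin: centre of its underside.
- pliers: Bystander, loose: pliers, 53x170x16 mm, lying at the right front. Origin: centre of its underside.

How it is judged (in metres and radians):
On the way, in this order (a step that is already met when the one before it is completed fails the run):
1. the tab of the wider box is pressed down by a finger (value of joint wide_tab above 0.12 rad and contact force between the fingers and wide_tab above 0.5 N).
2. its lid has sprung up by itself and nothing of the robot touches the lid (value of joint wide_lid between 0.6 and 1.15 rad and contact force between each of the arm, the fingers and wide_lid below 0.5 N), for 0.1 s.
At the end, for the whole second after the job is handed in: The wider box's lid is at rest at its stop (opened beyond 1.82 of 1.95 rad), its tab has sprung back (under 0.05 rad), the narrower box is shut (under 0.08 rad) and every bystander is within 30 mm of where it stood (value of joint wide_lid above 1.82 rad and velocity of joint wide_lid between -0.05 and 0.05 rad/s and value of joint wide_tab below 0.05 rad and value of joint narrow_lid below 0.08 rad and distance of each of jar_3, nut_1, screwdriver_10, wood_block, orange_case, pliers from where it was at the start of the episode below 0.03 m); the robot touches nothing.
It fails at once if the narrower box is opened (value of joint narrow_lid above 0.08 rad).
It fails at once if a bystander is lifted, carried or pushed more than 30 mm (distance of any of jar_3, nut_1, screwdriver_10, wood_block, orange_case, pliers from where it was at the start of the episode above 0.03 m).
It also fails if it takes over 40 s, if anything falls off the work surface, if the arm or the gripper's body presses on something with over 40 N, if the wrist force passes 120 N, or if a joint passes its speed limit or range.

## Robot

A 7-joint arm with a two-finger parallel gripper is mounted at the origin on a cart in front of the work surface, level with it; the furniture and walls round the work are solid. World frame = base frame: x ahead of the robot, y to its left, z up, the work surface at z = 0. Lengths are in m, angles in degrees, forces in N, time in s.
With the tool pointing down it reaches from about 0.425 to 0.875 m from the base axis. Payload 4.7 kg.
Tool frame: the origin (TCP) lies at the very end of the fingers, on their centre line; the grasp point (between the pads) lies 19 mm behind it; x points along the fingers, z is the direction in which the jaws open and shut, and the axes are right-handed (so a half turn about x gives the same grasp; the last joint's range is limited). The gripper opens to 87 mm and grips with 3 to 60 N. Pads are 19 mm wide; open, the fingers measure 117 mm over their backs; the gripper's body (75 mm by 190 mm) begins 51 mm behind the grasp point.
Start: joints at [-62.962, 18.392, -4.016, 83.108, 1.295, 78.541, -3.26], TCP at [0.287, 0.583, 0.186] pointing down, gripper open.
Joint ranges: [-163.93, 163.93], [-17.29, 119.83], [-79.2, 71.16], [3.27, 140.29], [-89.18, 269.18], [5.43, 117.66], [-154.24, 154.24]. Speed limits (degrees/s): [147.25, 147.25, 180, 180, 180, 180, 180].

## Interface

Orientations are given as [roll, pitch, yaw] about the fixed x, y, z axes, in that order (R = Rz(yaw) Ry(pitch) Rx(roll)).
In Python, from cell import env gives the robot as it stands. The module is installed in compiled form; this text tells all that it offers.
- The arm moves only by the tool drive_tool, never from a script. Its argument "increments" is a list of rows, each a list of 2 entries, a list of its own where there are three numbers: the shift along the tool's x, y, z scaled (see below), then the turn, a rotation vector about the tool's x, y, z scaled (see below). In form: [[[dx, dy, dz], [wx, wy, wz]], ...]. A call has 1 to 10 rows; each row shifts and turns the commanded pose from where the row before left it, along the tool's axes as they then stand; what a row does not reach is not made up. The controller multiplies each number of a shift by 0.04 m and each number of a turn by 120 degrees. A row lasts 1/10 s, in which the tool goes at most 50 mm and 8.59 degrees, less where a joint would pass 70% of its speed; a pose out of reach is approached as far as the arm can. A call with a number of a shift or a turn outside -1 to 1 is refused whole. A call with a gripper value outside its range is refused whole. "hand" is the gripper's target within -1 to 1 (fully open at 1, half-way at 0, shut at -1), set as the call begins (left out, the last holds). The fingers move at their own pace and stop on an object; "squeeze" is the grip in N (left out, the last holds). Time passes only in rows, so rows that do not move let the fingers close. It gives the time, the measured TCP pose, the force and the opening at its end, in the units of the state.
- env.get_obs(): the state, without advancing time (a new reading comes with each control period).
- env.read_camera(name): name is "scene" or "top" or "wrist"; returns a dict with "frame" (384x512x3 uint8, red, green, blue), "fx", "fy", "cx", "cy" (pixels), "R" (3x3) and "t" (3): a world point X has camera coordinates R X + t. Camera axes: x right, y down, z forward; pixel columns grow to the right and rows downward; lengths in m; the calibration is good to about 2 mm. A picture is of the moment at which its call begins. There is no depth.
- env.sign_off(): hands the job in, once; it reports no verdict.
The state is a dict: "time_s": time; "qpos": joint angles; "joint_velocities": joint speeds; "effort": joint torques, N m; "tool_pos": TCP position; "tool_rot": TCP orientation; "force": force on the tool from outside, world axes, zero at the start; "wrist_torque": the same for the moment, N m; "grip_width": finger opening in m.
Only numpy, scipy, OpenCV 4.12 (cv2) and the standard library are available. Lean on these libraries where they do the work, as an engineer would, in place of code of your own. Each camera call takes 0.05 s, during which the arm holds its last target.

## Working session

There is one attempt and no reset: what is moved stays moved. The work goes in short steps, Python scripts to look and compute and a tool call to move; the robot and the scene stay as the last step left them, time stands still between calls to the robot, and variables do not carry over. Pictures are saved under pics/ and viewed, and the job is handed in when it is done.

Besides the shell and the picture viewer there is one more tool, called after "Emit:" as name([rows], argument=value, ...), one row to a line, values as JSON. drive_tool: Moves the arm, as the interface text tells. Shifts and turns lie within -1 to 1; 1 stands for 0.04 m of shift or 120 degrees of turn. Its arguments: {"type":"object","properties":{"increments":{"type":"array"},"hand":{"type":"number"},"squeeze":{"type":"number"}},"required":["increments"]}

```bash
mkdir -p pics; cat > h.py <<'E'
import numpy as np, cv2
from cell import env
def snap(n,f):
    c=env.read_camera(n); cv2.imwrite('pics/'+f,c['frame'][:,:,::-1]); np.savez('pics/'+f[:-4]+'.npz',**c); return c
def ray(c,u,v,z):
    R=np.array(c['R']);t=np.array(c['t']);o=-R.T@t
    d=R.T@np.array([(u-c['cx'])/c['fx'],(v-c['cy'])/c['fy'],1]); return o+d*(z-o[2])/d[2]
def proj(c,X):
    p=np.array(c['R'])@np.array(X)+np.array(c['t']); return [c['fx']*p[0]/p[2]+c['cx'],c['fy']*p[1]/p[2]+c['cy']]
E
python3 - <<'E'
from h import *
for n in ['scene','top','wrist']:
    c=snap(n,n+'0.png'); print(n,-np.array(c['R']).T@c['t'],c['fx'])
print(env.get_obs())
E
```

```text
scene [-0.21240783 -0.63483377  0.97602392] 400.25794056812003
top [ 0.23297591 -0.00343561  1.52287267] 455.47628742110624
wrist [0.22826253 0.61230062 0.38391635] 304.1989834589099
{'time_s': 0.15, 'qpos': array([-62.96155418,  18.43001316,  -4.01594425,  83.15997736,
         1.29755701,  78.54159451,  -3.25878312]), 'joint_velocities': array([-0.07437593, -0.07990709, -0.04021185, -0.19497487, -0.00701676,
        0.00305901,  0.04740147]), 'effort': array([ 2.31770127e-04, -4.91793644e+01, -4.04389305e-01, -3.12879467e+01,
       -6.38035708e-02,  4.04484628e-02,  1.09439129e-04]), 'tool_pos': array([0.28713266, 0.58259981, 0.18529493]), 'tool_rot': array([-175.01217278,   89.91345122, -111.2390816 ]), 'force': array([-0.03731977, -0.06525929, -1.06040098]), 'wrist_torque': array([ 0.0259857 , -0.00675315, -0.02605056]), 'grip_width': 0.08687084610587638}
```

View pics/scene0.png

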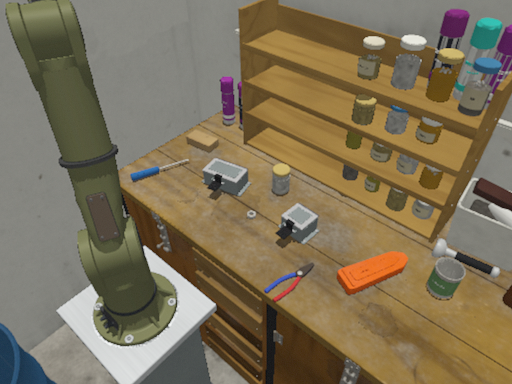

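View pics/top0.png

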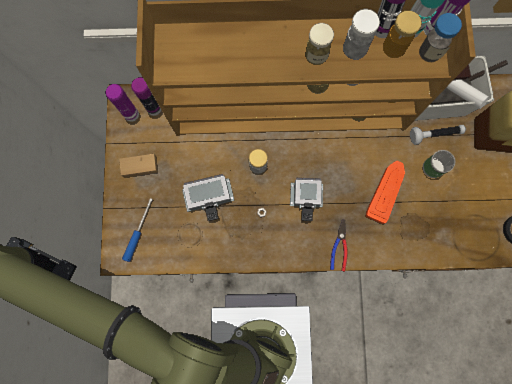

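The wide box is the left one: about (208,193) in top, (226,177) in scene. Zooming in on it.

```bash
python3 - <<'E'
import cv2
a=cv2.imread('pics/top0.png')[160:235,165:275]; cv2.imwrite('pics/topz.png',cv2.resize(a,None,fx=7,fy=7,interpolation=cv2.INTER_CUBIC))
a=cv2.imread('pics/scene0.png')[145:215,180:270]; cv2.imwrite('pics/scz.png',cv2.resize(a,None,fx=8,fy=8,interpolation=cv2.INTER_CUBIC))
E
```

```text
(no output)
```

View pics/topz.png

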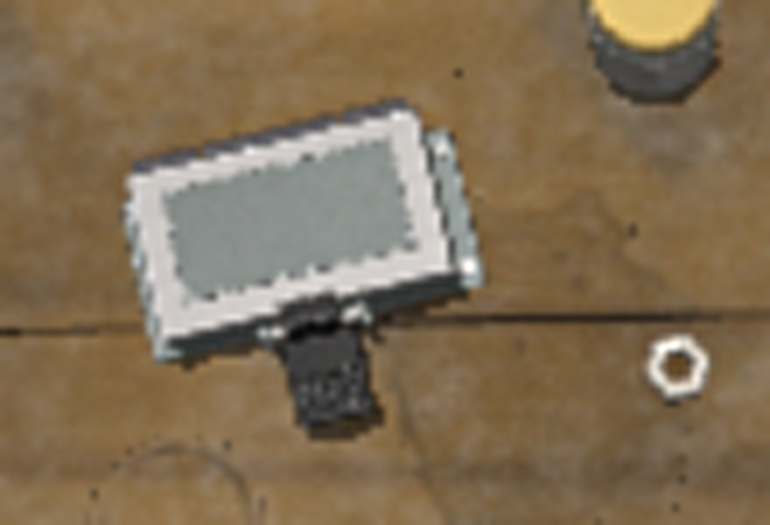

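View pics/scz.png

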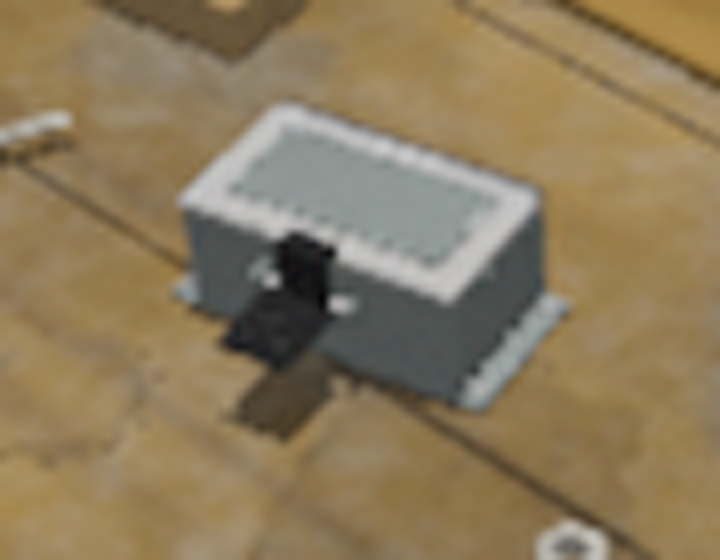

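View pics/wrist0.png

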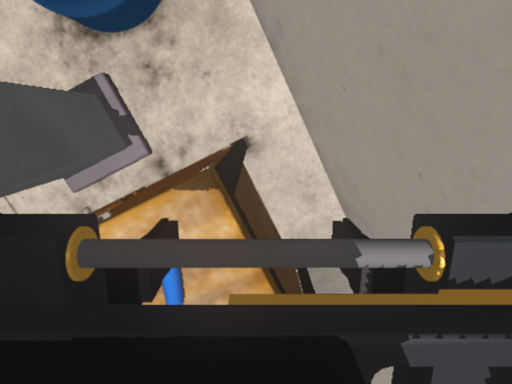

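```bash
cat > m.py <<'E'
from h import *
ct=np.load('pics/top0.npz'); cs=np.load('pics/scene0.npz')
T=lambda p,z:ray(ct,(p[0]+.5)/7-.5+165,(p[1]+.5)/7-.5+160,z)
S=lambda p,z:ray(cs,(p[0]+.5)/8-.5+180,(p[1]+.5)/8-.5+145,z)
for n,f,P in (('top',T,[(162,340),(130,182),(410,112),(450,270)]),('scene',S,[(182,203),(283,103),(543,192),(448,300)])):
    Q=np.array([f(p,.063) for p in P])[:,:2]; print(n,np.round(Q,4).tolist()); c=Q.mean(0)
    d=(Q[1]+Q[2]-Q[0]-Q[3]);e=(Q[1]+Q[0]-Q[2]-Q[3])
    print('c',c,'yaw',np.degrees(np.arctan2(d[1],d[0])),np.degrees(np.arctan2(-e[0],e[1])),'sz',np.linalg.norm(d)/2,np.linalg.norm(e)/2)
print('pad far edge', T((317,437),.045),T((380,430),.045),T((303,430),.045), S((220,340),.045),S((280,365),.045))
E
python3 m.py
```

```text
top [[0.4697, 0.2271], [0.5451, 0.2426], [0.5756, 0.1108], [0.4997, 0.0928]]
c [0.52252146 0.16829917] yaw 12.502991105137497 12.800358590634083 sz 0.07752090795764821 0.1364442853217895
scene [[0.4709, 0.2281], [0.5498, 0.2448], [0.5804, 0.112], [0.5009, 0.0948]]
c [0.52548772 0.16991735] yaw 12.107754719736711 12.801261557229473 sz 0.08099344913625914 0.13645427338528368
pad far edge [0.42507439 0.15698596 0.045     ] [0.42771183 0.12748445 0.045     ] [0.42851408 0.16353381 0.045     ] [0.43233948 0.16589222 0.045     ] [0.43810534 0.1350407  0.045     ]
```

```bash
cat > p.py <<'E'
import sys
from h import *
from scipy.spatial.transform import Rotation as Ro
C=np.array([.524,.169,0]); Y=np.radians(12.6)
bx=np.array([np.cos(Y),np.sin(Y),0]); by=np.array([-np.sin(Y),np.cos(Y),0]); bz=np.array([0,0,1.])
B=np.column_stack([bx,by,bz])
def st():
    o=env.get_obs(); R=Ro.from_euler('xyz',o['tool_rot'],degrees=True).as_matrix(); return o,np.array(o['tool_pos']),R
def plan(boxpt,zsign):
    o,p,R=st()
    tx=-bz; tz=zsign*by; ty=np.cross(tz,tx); G=np.column_stack([tx,ty,tz])
    tgt=C+B@np.array(boxpt)
    rv=Ro.from_matrix(R.T@G).as_rotvec(degrees=True)
    print('t',o['time_s'],'pos',p,'box',B.T@(p-C),'F',np.round(o['force'],2),'w',o['grip_width'],'q',np.round(o['qpos'],1))
    print('rot',rv,'units',rv/120); print('shift in cur tool (m)',R.T@(tgt-p),'in goal tool',G.T@(tgt-p)); print('goal tool axes G',np.round(G.T,3).tolist())
if __name__=='__main__': plan([float(a) for a in sys.argv[1:4]],float(sys.argv[4]))
E
python3 p.py -.082 0 .1 1;python3 p.py -.082 0 .1 -1
```

```text
t 0.15 pos [0.28713266 0.58259981 0.18529493] box [-0.1409388   0.45530999  0.18529493] F [-0.04 -0.07 -1.06] w 0.08687084610587638 q [-63.   18.4  -4.   83.2   1.3  78.5  -3.3]
rot [-3.88269013e+01 -8.54456221e-02 -2.19794491e-02] units [-3.23557511e-01 -7.12046850e-04 -1.83162076e-04]
shift in cur tool (m) [ 0.08581652 -0.33137025 -0.31762474] in goal tool [ 0.08529493 -0.0589388  -0.45530999]
goal tool axes G [[-0.0, -0.0, -1.0], [-0.976, -0.218, 0.0], [-0.218, 0.976, 0.0]]
t 0.15 pos [0.28713266 0.58259981 0.18529493] box [-0.1409388   0.45530999  0.18529493] F [-0.04 -0.07 -1.06] w 0.08687084610587638 q [-63.   18.4  -4.   83.2   1.3  78.5  -3.3]
rot [ 1.41173057e+02 -2.81641010e-02  1.09488601e-01] units [ 1.17644215e+00 -2.34700841e-04  9.12405006e-04]
shift in cur tool (m) [ 0.08581652 -0.33137025 -0.31762474] in goal tool [0.08529493 0.0589388  0.45530999]
goal tool axes G [[-0.0, -0.0, -1.0], [0.976, 0.218, -0.0], [0.218, -0.976, -0.0]]
```

Emit:
drive_tool([
  [[0, 0, 0], [-0.065, 0, 0]],
  [[0, 0, 0], [-0.065, 0, 0]],
  [[0, 0, 0], [-0.065, 0, 0]],
  [[0, 0, 0], [-0.065, 0, 0]],
  [[0, 0, 0], [-0.064, 0, 0]],
  [[0, 0, -0.5], [0, 0, 0]],
  [[0, -0.1, -0.7], [0, 0, 0]],
  [[0, -0.1, -0.7], [0, 0, 0]],
  [[0, -0.1, -0.7], [0, 0, 0]],
  [[0, -0.1, -0.7], [0, 0, 0]],
], hand=-1)

```text
time_s: 1.15
tool_pos: [0.3321, 0.4565, 0.1858]
tool_rot: [137.0, 90.0, -120.4]
force: [0.9, -0.4, -0.7]
grip_width: 0.015
```

```bash
python3 p.py -.082 0 .1 1
```

```text
t 1.15 pos [0.33205313 0.45648169 0.18582854] box [-0.12461198  0.32243011  0.18582854] F [ 0.86 -0.37 -0.7 ] w 0.015023793290014744 q [-51.2   8.3  -6.1  95.5   0.9  76.3  45.3]
rot [ 0.05352409 -0.02001412 -0.01864966] units [ 0.00044603 -0.00016678 -0.00015541]
shift in cur tool (m) [ 0.08592734 -0.04233872 -0.32243979] in goal tool [ 0.08582854 -0.04261198 -0.32243011]
goal tool axes G [[-0.0, -0.0, -1.0], [-0.976, -0.218, 0.0], [-0.218, 0.976, 0.0]]
```

Emit:
drive_tool([
  [[0, -0.12, -0.8], [0, 0, 0]],
  [[0, -0.12, -0.8], [0, 0, 0]],
  [[0, -0.12, -0.8], [0, 0, 0]],
  [[0, -0.12, -0.8], [0, 0, 0]],
  [[0, -0.12, -0.8], [0, 0, 0]],
  [[0, -0.12, -0.8], [0, 0, 0]],
  [[0, -0.12, -0.8], [0, 0, 0]],
  [[0, -0.12, -0.8], [0, 0, 0]],
  [[0, 0, -0.8], [0, 0, 0]],
  [[0, 0, -0.4], [0, 0, 0]],
])

```text
time_s: 2.15
tool_pos: [0.4365, 0.1663, 0.186]
tool_rot: [167.1, 90.0, -90.5]
force: [0.5, -0.2, -0.6]
grip_width: 0.0006
```

```bash
python3 p.py -.082 0 .1 1
```

```text
t 2.15 pos [0.43649313 0.16625709 0.18603578] box [-0.08599777  0.01641218  0.18603578] F [ 0.54 -0.2  -0.61] w 0.0006430217566684803 q [-33.9  -4.2   9.3 108.2   0.7  75.9  77.6]
rot [-0.166215   -0.04447977 -0.0102645 ] units [-1.38512501e-03 -3.70664736e-04 -8.55374831e-05]
shift in cur tool (m) [ 0.08604777 -0.00406068 -0.0163337 ] in goal tool [ 0.08603578 -0.00399777 -0.01641218]
goal tool axes G [[-0.0, -0.0, -1.0], [-0.976, -0.218, 0.0], [-0.218, 0.976, 0.0]]
```

Emit:
drive_tool([
  [[0.5, -0.1, 0], [0, 0, 0]],
  [[0.6, 0, 0], [0, 0, 0]],
  [[0.7, 0, 0], [0, 0, 0]],
  [[0.7, 0, 0], [0, 0, 0]],
  [[0, 0, 0], [0, 0, 0]],
  [[0, 0, 0], [0, 0, 0]],
])

```text
time_s: 2.75
tool_pos: [0.4396, 0.1704, 0.0864]
tool_rot: [110.4, 90.0, -146.9]
force: [-0.2, -0.2, -0.2]
grip_width: 0.0003
```

```bash
python3 p.py -.082 0 .044 1; python3 - <<'E'
from h import *
for n,sl,k in (('top',np.s_[140:250,150:290],5),('scene',np.s_[110:230,150:290],5)):
    c=snap(n,n+'1.png'); cv2.imwrite('pics/%s1z.png'%n,cv2.resize(c['frame'][sl][:,:,::-1],None,fx=k,fy=k,interpolation=cv2.INTER_CUBIC))
E
```

```text
t 2.75 pos [0.43961563 0.17036124 0.08637724] box [-0.08205517  0.01973634  0.08637724] F [-0.24 -0.2  -0.2 ] w 0.00030691667796737925 q [-33.8   1.    9.5 115.2  -0.2  63.9  78.4]
rot [ 0.05378119 -0.01523406 -0.04082274] units [ 0.00044818 -0.00012695 -0.00034019]
shift in cur tool (m) [ 4.23824451e-02 -6.68496038e-05 -1.97251309e-02] in goal tool [ 4.23772425e-02 -5.51747643e-05 -1.97363417e-02]
goal tool axes G [[-0.0, -0.0, -1.0], [-0.976, -0.218, 0.0], [-0.218, 0.976, 0.0]]
```

View pics/scene1z.png

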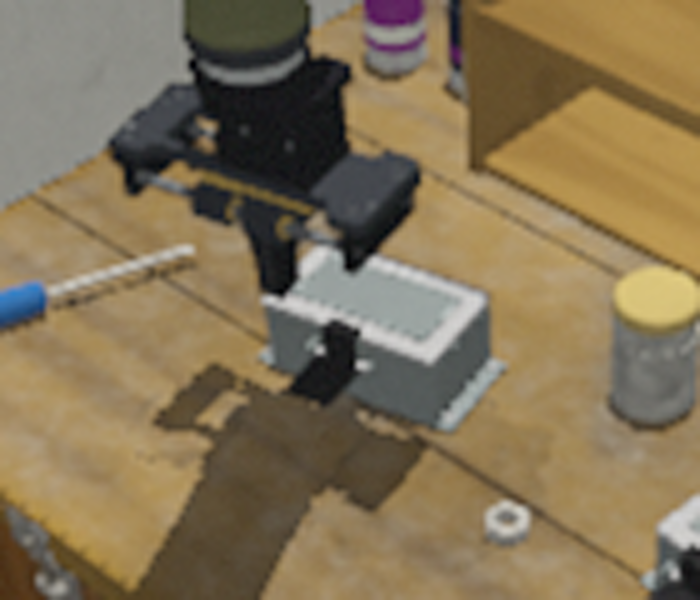

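View pics/top1z.png

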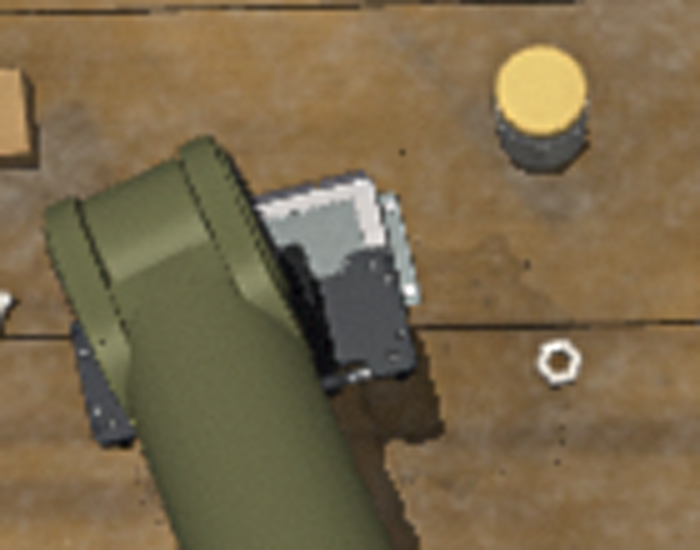

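Emit:
drive_tool([
  [[0, 0.05, -0.25], [0, 0, 0]],
  [[0.2, 0, -0.25], [0, 0, 0]],
  [[0.4, 0, 0], [0, 0, 0]],
  [[0.2, 0, 0], [0, 0, 0]],
  [[0, 0, 0], [0, 0, 0]],
])

```text
time_s: 3.35
tool_pos: [0.4413, 0.1495, 0.053]
tool_rot: [103.4, 89.9, -154.0]
force: [-1.4, 0.2, 0.1]
grip_width: 0.0003
```

```bash
python3 p.py -.083 0 .036 1; python3 - <<'E'
from h import *
for n,sl,k in (('scene',np.s_[110:230,150:290],5),):
    c=snap(n,n+'2.png'); cv2.imwrite('pics/%s2z.png'%n,cv2.resize(c['frame'][sl][:,:,::-1],None,fx=k,fy=k,interpolation=cv2.INTER_CUBIC))
E
```

```text
t 3.35 pos [0.44126603 0.14951143 0.05301756] box [-0.08499277 -0.00097136  0.05301756] F [-1.42  0.25  0.1 ] w 0.0002809700187822727 q [-32.5   2.5  10.7 117.8  -0.5  59.8  81.1]
rot [ 0.01124461 -0.03202934 -0.13435415] units [ 9.37050927e-05 -2.66911166e-04 -1.11961790e-03]
shift in cur tool (m) [ 0.0170123  -0.00203286  0.00098048] in goal tool [ 0.01701756 -0.00199277  0.00097136]
goal tool axes G [[-0.0, -0.0, -1.0], [-0.976, -0.218, 0.0], [-0.218, 0.976, 0.0]]
```

View pics/scene2z.png

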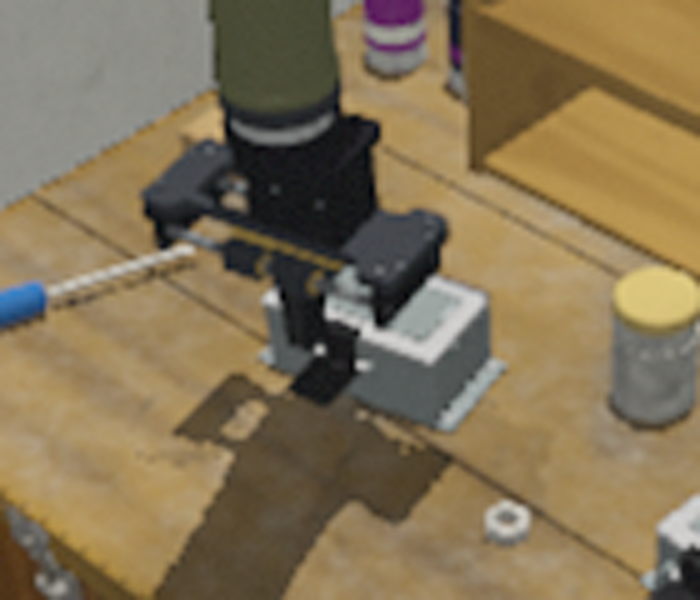

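```bash
python3 - <<'E'
from h import *
from p import B,C,st
c=np.load('pics/scene2.npz')
o,p,R=st()
f=lambda X:[round((a-b+.5)*5-.5) for a,b in zip(proj(c,X),(150,110))]
print('tcp',f(p), 'press',f(C+B@[-.08,0,.045]),'padcorners',[f(C+B@[x,y,.045]) for x,y in ((-.094,.018),(-.094,-.018),(-.052,-.018),(-.052,.018))])
print('hook',[f(C+B@[-.043,y,.07]) for y in (.013,-.013)])
print('lid',[f(C+B@[x,y,.063]) for x,y in ((-.04,.07),(-.04,-.07),(.04,-.07),(.04,.07))])
for z in (0,.02):print('finger corners',[f(p+R@[-z,a,b]) for a in(-.0095,.0095) for b in (-.015,.015)])
a=c['frame'][165:200,195:235][:,:,::-1]
g=np.clip(a.astype(float)*3,0,255).astype('uint8')
cv2.imwrite('pics/s2g.png',cv2.resize(g,None,fx=16,fy=16,interpolation=cv2.INTER_CUBIC))
E
```

```text
tcp [312, 381] press [316, 386] padcorners [[283, 390], [327, 407], [360, 370], [316, 354]]
hook [[327, 322], [358, 334]]
lid [[262, 302], [432, 365], [490, 298], [324, 240]]
finger corners [[338, 380], [302, 366], [323, 396], [286, 382]]
finger corners [[336, 358], [299, 344], [321, 374], [284, 360]]
```

View pics/s2g.png

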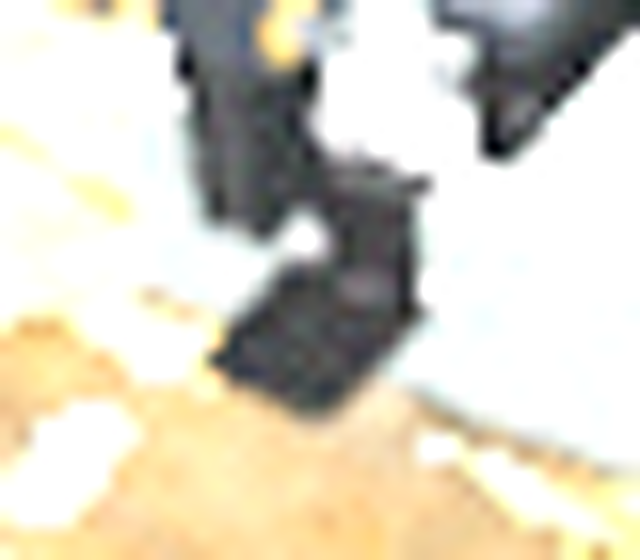

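```bash
python3 - <<'E'
from h import *
from p import B,C,st
c=np.load('pics/scene1.npz')
o,p,R=st()
f=lambda X:[round((a-b+.5)*5-.5) for a,b in zip(proj(c,X),(150,110))]
p=np.array([.43962,.17036,.0864])
for z in (0,.019,.03,.07):print('finger',z,f(p+R@[-z,0,0]),[f(p+R@[-z,a,b]) for a in(-.0095,.0095) for b in (-.015,.015)])
a=c['frame'][135:185,170:240][:,:,::-1]
g=np.clip(a.astype(float)*2.5,0,255).astype('uint8')
g=cv2.resize(g,None,fx=11,fy=11,interpolation=cv2.INTER_CUBIC)
for z in (0,.019,.07):
    u,v=proj(c,p+R@[-z,0,0]); cv2.circle(g,(int((u-170+.5)*11),int((v-135+.5)*11)),4,(0,0,255),-1)
cv2.imwrite('pics/s1g.png',g)
E
```

```text
finger 0 [285, 334] [[311, 333], [274, 319], [296, 349], [258, 335]]
finger 0.019 [282, 312] [[309, 311], [271, 298], [293, 328], [256, 314]]
finger 0.03 [281, 300] [[307, 299], [270, 285], [291, 315], [254, 301]]
finger 0.07 [275, 253] [[302, 252], [264, 238], [286, 268], [247, 254]]
```

View pics/s1g.png

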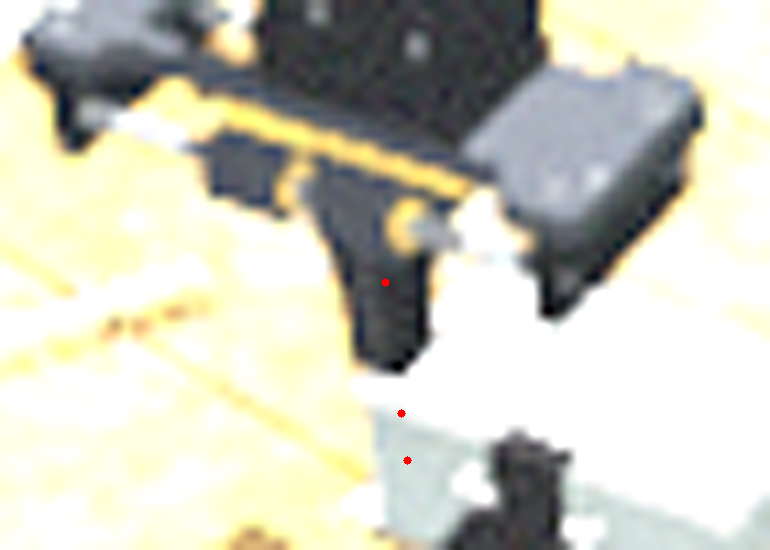

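```bash
python3 - <<'E'
from h import *
from p import B,C,st
o,p,R=st(); print(p,o['tool_rot'],o['time_s'])
for n,sl,k,of in (('top',np.s_[150:250,150:260],7,(150,150)),('scene',np.s_[115:205,165:255],7,(165,115)),('wrist',np.s_[:,:],1,(0,0))):
    c=snap(n,n+'3.png'); g=c['frame'][sl][:,:,::-1]
    g=np.clip(g.astype(float)*(2 if k>1 else 1),0,255).astype('uint8')
    g=cv2.resize(g,None,fx=k,fy=k,interpolation=cv2.INTER_CUBIC)
    for q,col in ((p,(0,0,255)),(p+R@[-.07,0,0],(0,255,0)),(p+R@[-.07,0,.095],(255,0,0)),(p+R@[-.07,0,-.095],(255,0,0)),(C+B@[-.08,0,.045],(255,0,255))):
        u,v=proj(c,q); cv2.circle(g,(int((u-of[0]+.5)*k),int((v-of[1]+.5)*k)),4,col,-1)
    cv2.imwrite('pics/%s3z.png'%n,g)
o,p,R=st(); print(p,o['tool_rot'],o['time_s'])
E
```

```text
[0.44188521 0.14996116 0.0537959 ] [ 105.70661221   89.93903456 -151.66607535] 3.4
[0.44274098 0.15072079 0.05475548] [-79.07998826  89.93574381  23.58293087] 3.55
```

View pics/top3z.png

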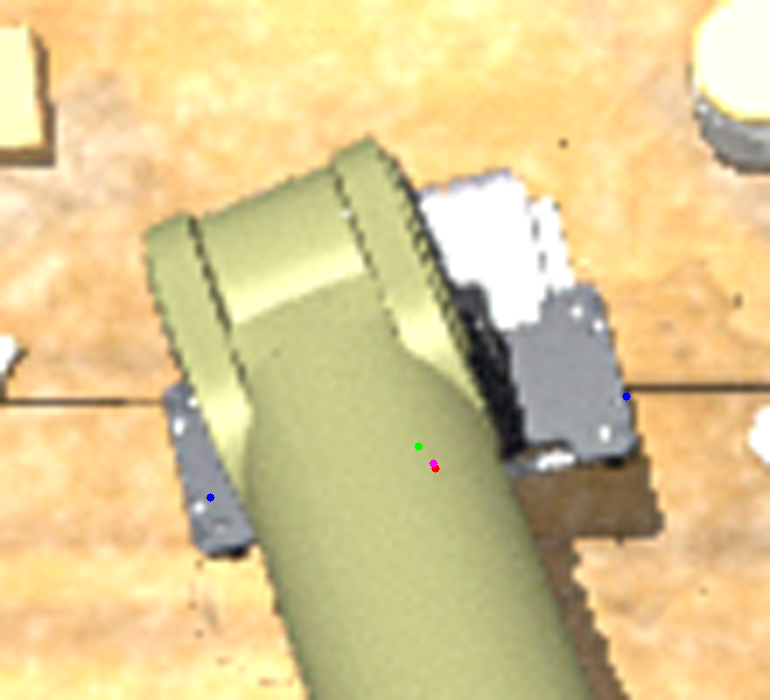

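View pics/scene3z.png

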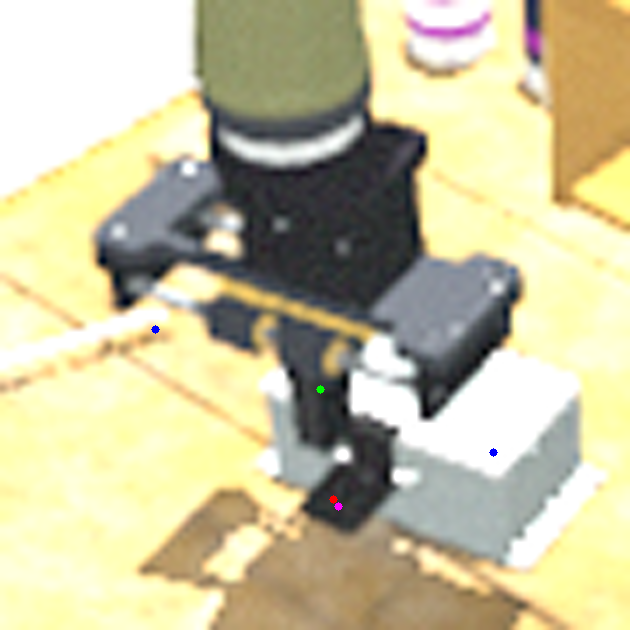

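View pics/wrist3z.png

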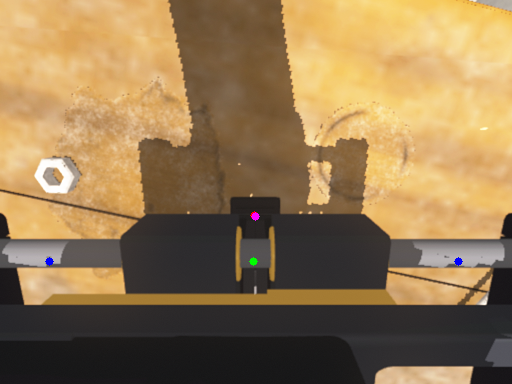

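```bash
python3 - <<'E'
from h import *
from p import B,C
ct=np.load('pics/top0.npz'); cs=np.load('pics/scene0.npz'); cw=np.load('pics/wrist3.npz')
nut=ray(ct,(678+.5)/7-.5+165,(367+.5)/7-.5+160,.013); print('nut',nut, ray(cs,180+570/8,145+545/8,.013))
print('proj nut',proj(cw,nut),'seen 56,175')
for y in(.018,-.018): print('pad far',proj(cw,C+B@[-.094,y,.045]))
print('wrist cam',-cw['R'].T@cw['t'])
g=cw['frame'][150:260,20:300][:,:,::-1]; g=np.clip(g*2.0,0,255).astype('uint8')
cv2.imwrite('pics/w3z.png',cv2.resize(g,None,fx=2.8,fy=2.8))
E
```

```text
nut [ 0.4590942 -0.0126205  0.013    ] [ 0.46156158 -0.01087079  0.013     ]
proj nut [np.float64(51.6803818952485), np.float64(176.52824556520264)] seen 56,175
pad far [np.float64(280.13654521621453), np.float64(197.60722933795066)]
pad far [np.float64(229.31812398176274), np.float64(197.58963127145634)]
wrist cam [0.37834945 0.13647581 0.25332006]
```

View pics/w3z.png

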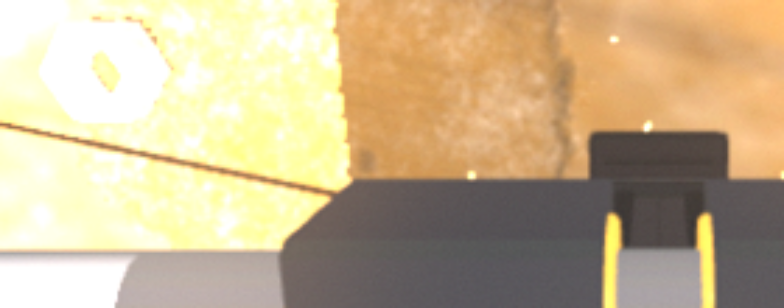

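```bash
python3 - <<'E'
from h import *
cw=np.load('pics/wrist0.npz')
from scipy.spatial.transform import Rotation as Ro
R=Ro.from_euler('xyz',[-175.01217278,   89.91345122, -111.2390816],degrees=True).as_matrix(); p=np.array([0.28713266, 0.58259981, 0.18529493])
g=cw['frame'][190:330,110:390][:,:,::-1]; g=np.clip(g*2.5,0,255).astype('uint8')
g=cv2.resize(g,None,fx=2.8,fy=2.8)
for d,col in ((0,(0,0,255)),(.019,(0,200,0)),(.04,(255,0,0)),(.07,(255,0,255))):
  for s in(-1,1):
    u,v=proj(cw,p+R@[-d,0,s*.0434]); print(d,u,v); cv2.circle(g,(int((u-110)*2.8),int((v-190)*2.8)),4,col,-1)
cv2.imwrite('pics/w0z.png',g)
E
```

```text
0 191.39748211403605 216.4808377046033
0 317.93528527197816 216.44248552796077
0.019 185.22461710769352 226.07758177509925
0.019 324.0267967439331 226.03904196784674
0.04 176.84312605831013 239.10800191994915
0.04 332.29846008185837 239.07020581603072
0.07 160.6601653461954 264.2671026126553
0.07 348.27143142705404 264.2339967294316
```

View pics/w0z.png

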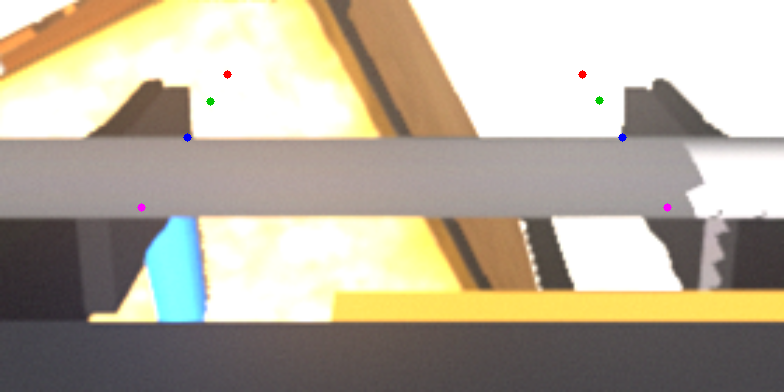

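Emit:
drive_tool([
  [[0.1, 0, 0], [0, 0, 0]],
  [[0.1, 0, 0], [0, 0, 0]],
  [[0, 0, 0], [0, 0, 0]],
])

```text
time_s: 3.85
tool_pos: [0.4417, 0.1504, 0.0456]
tool_rot: [100.3, 89.9, -157.0]
force: [0.2, -0.3, 0.3]
grip_width: 0.0004
```

```bash
python3 p.py -.083 0 .040 1
```

```text
t 3.85 pos [0.44171035 0.15038128 0.04557027] box [-0.0843694  -0.00021939  0.04557027] F [ 0.16 -0.28  0.31] w 0.000441103936827637 q [-32.5   3.1  10.7 118.2  -0.7  58.8  81.2]
rot [ 0.06009018 -0.01058308 -0.05795281] units [ 5.00751535e-04 -8.81923396e-05 -4.82940110e-04]
shift in cur tool (m) [ 0.00556884 -0.00137526  0.00021897] in goal tool [ 0.00557027 -0.0013694   0.00021939]
goal tool axes G [[-0.0, -0.0, -1.0], [-0.976, -0.218, 0.0], [-0.218, 0.976, 0.0]]
```

Emit:
drive_tool([
  [[0.1, 0, 0], [0, 0, 0]],
  [[0, 0, 0], [0, 0, 0]],
])

```text
time_s: 4.05
tool_pos: [0.4418, 0.1504, 0.0416]
tool_rot: [103.6, 90.0, -153.8]
force: [-0.2, -0.1, 0.9]
grip_width: 0.0001
```

```bash
python3 p.py -.083 0 .040 1
```

```text
t 4.05 pos [0.44183026 0.15035563 0.04162991] box [-0.08425797 -0.00027058  0.04162991] F [-0.25 -0.14  0.88] w 0.00010121925860236044 q [-32.5   3.4  10.7 118.4  -0.7  58.3  81.3]
rot [ 0.05609265 -0.01133709 -0.04683012] units [ 4.67438749e-04 -9.44757687e-05 -3.90251001e-04]
shift in cur tool (m) [ 0.00162883 -0.00125957  0.00026967] in goal tool [ 0.00162991 -0.00125797  0.00027058]
goal tool axes G [[-0.0, -0.0, -1.0], [-0.976, -0.218, 0.0], [-0.218, 0.976, 0.0]]
```

```bash
cat > tri.py <<'E'
from h import *
def tri(cs,uvs):
    A=[];b=[]
    P=[]
    for c,(u,v) in zip(cs,uvs):
        K=np.array([[c['fx'],0,c['cx']],[0,c['fy'],c['cy']],[0,0,1]]); P.append(K@np.column_stack([c['R'],c['t']]))
    X=cv2.triangulatePoints(P[0],P[1],np.array(uvs[0],float).reshape(2,1),np.array(uvs[1],float).reshape(2,1))[:,0]; X=X[:3]/X[3]
    return X,[np.hypot(*(np.array(proj(c,X))-uv)) for c,uv in zip(cs,uvs)]
E
python3 - <<'E'
from tri import *
from p import B,C
ct=np.load('pics/top3.npz');cs=np.load('pics/scene3.npz')
p=np.array([.442,.150,.0542])
for t,s in (((600,325),(497,287)),((605,432),(455,328)),((577,310),(497,287)),((575,372),(475,305))):
    X,e=tri((ct,cs),((t[0]/7+149.5,t[1]/7+149.5),(s[0]/7+164.5,s[1]/7+114.5)))
    print(np.round(X,4),np.round(B.T@(X-p),4),np.round(e,2))
E
```

```text
[0.4793 0.0649 0.2062] [ 0.0178 -0.0912  0.152 ] [0.19 0.23]
[0.4375 0.0598 0.2096] [-0.0241 -0.0871  0.1554] [1.68 2.09]
[0.4883 0.0748 0.1955] [ 0.0288 -0.0835  0.1413] [0.04 0.05]
[0.4644 0.073  0.1993] [ 0.005  -0.08    0.1451] [1.43 1.76]
```

The hand looks about 36–40 mm shorter than the reported TCP: at TCP z 0.042 there is no contact, and the images put the fingertip higher. I'll feel for contact while descending slowly.

Emit:
drive_tool([
  [[0.2, 0, 0], [0, 0, 0]],
  [[0.2, -0.02, 0], [0, 0, 0]],
  [[0.15, 0, 0], [0, 0, 0]],
  [[0, 0, 0], [0, 0, 0]],
])

```text
time_s: 4.45
tool_pos: [0.442, 0.1502, 0.0188]
tool_rot: [103.9, 89.9, -153.4]
force: [-0.6, 0.2, 0.2]
grip_width: 0.0006
```

```bash
python3 p.py -.083 0 .010 1; python3 - <<'E'
from h import *
for n,sl,k in (('scene',np.s_[125:205,165:255],7),):
    c=snap(n,n+'4.png'); cv2.imwrite('pics/%s4z.png'%n,cv2.resize(np.clip(c['frame'][sl][:,:,::-1]*1.8,0,255).astype('uint8'),None,fx=k,fy=k,interpolation=cv2.INTER_CUBIC))
E
```

```text
t 4.45 pos [0.44198027 0.1502146  0.01884214] box [-0.08414234 -0.00044094  0.01884214] F [-0.55  0.23  0.19] w 0.0006087466660797785 q [-32.3   5.3  10.7 119.5  -1.2  55.5  81.7]
rot [ 0.04948577 -0.03344781 -0.13451625] units [ 0.00041238 -0.00027873 -0.00112097]
shift in cur tool (m) [ 0.00883918 -0.00116348  0.0004451 ] in goal tool [ 0.00884214 -0.00114234  0.00044094]
goal tool axes G [[-0.0, -0.0, -1.0], [-0.976, -0.218, 0.0], [-0.218, 0.976, 0.0]]
```

View pics/scene4z.png

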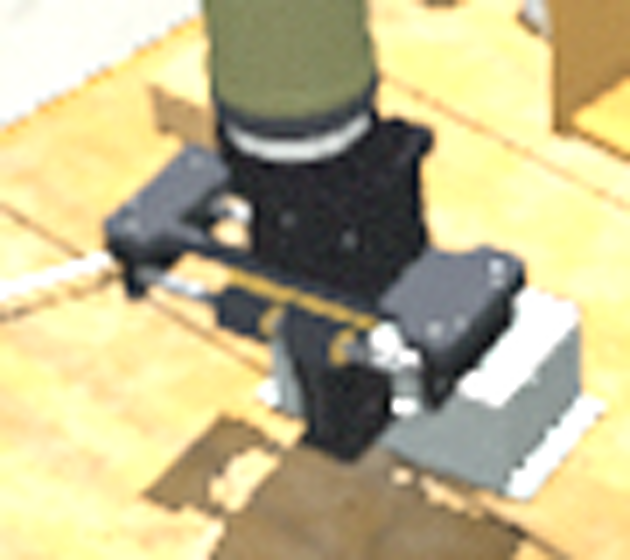

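Emit:
drive_tool([
  [[0.12, 0, 0], [0, 0, 0]],
  [[0.12, 0, 0], [0, 0, 0]],
  [[0, 0, 0], [0, 0, 0]],
])

```text
time_s: 4.8
tool_pos: [0.4425, 0.1505, 0.0099]
tool_rot: [100.9, 89.9, -156.4]
force: [0.5, -0.0, 0.4]
grip_width: 0.0006
```

Emit:
drive_tool([
  [[0.08, 0, 0], [0, 0, 0]],
  [[0, 0, 0], [0, 0, 0]],
])

```text
time_s: 5.0
tool_pos: [0.443, 0.1507, 0.0076]
tool_rot: [71.4, 90.0, 174.1]
force: [-2.3, -0.7, 5.2]
grip_width: 0.0002
```

Contact at about 5 N, so the true tip is about 37 mm behind the reported TCP. Pressing further.

Emit:
drive_tool([
  [[0.1, 0, 0], [0, 0, 0]],
  [[0.1, 0, 0], [0, 0, 0]],
  [[0, 0, 0], [0, 0, 0]],
])

```text
time_s: 5.3
tool_pos: [0.4432, 0.1508, 0.0001]
tool_rot: [-45.8, 90.0, 56.9]
force: [-3.3, -1.1, 9.5]
grip_width: 0.0004
```

```bash
cat > look.py <<'E'
import sys
from h import *
n,tag=sys.argv[1:3]
sl,k=((np.s_[110:220,165:275],5) if n=='scene' else (np.s_[140:240,150:270],6))
c=snap(n,n+tag+'.png'); cv2.imwrite('pics/%s%sz.png'%(n,tag),cv2.resize(np.clip(c['frame'][sl][:,:,::-1]*1.6,0,255).astype('uint8'),None,fx=k,fy=k,interpolation=cv2.INTER_CUBIC))
E
python3 p.py -.083 0 0 1; python3 look.py scene 5
```

```text
t 5.3 pos [4.43212129e-01 1.50783475e-01 1.25842268e-04] box [-0.08281605 -0.00015448  0.00012584] F [-3.32 -1.07  9.5 ] w 0.0003634964745027056 q [-32.2   6.9  10.7 120.3  -1.6  53.   82. ]
rot [0.05019126 0.01307885 0.01342164] units [0.00041826 0.00010899 0.00011185]
shift in cur tool (m) [0.00012583 0.00018385 0.00015462] in goal tool [0.00012584 0.00018395 0.00015448]
goal tool axes G [[-0.0, -0.0, -1.0], [-0.976, -0.218, 0.0], [-0.218, 0.976, 0.0]]
```

View pics/scene5z.png

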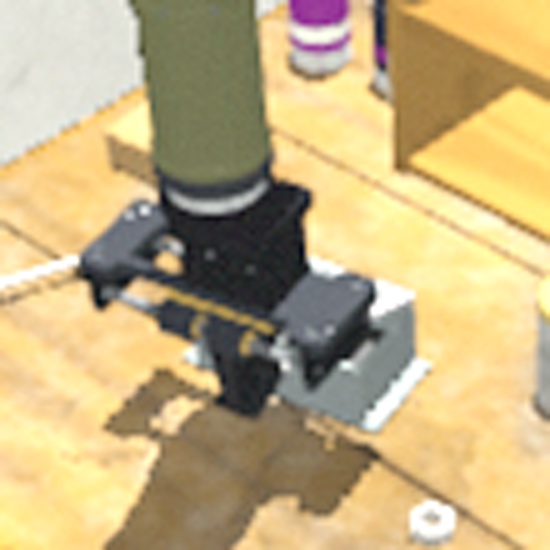

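Emit:
drive_tool([
  [[0, 0, 0], [0, 0, 0]],
  [[0, 0, 0], [0, 0, 0]],
  [[0, 0, 0], [0, 0, 0]],
  [[0, 0, 0], [0, 0, 0]],
])

```text
time_s: 5.75
tool_pos: [0.4432, 0.1508, 0.0005]
tool_rot: [-34.4, 90.0, 68.3]
force: [-3.6, -0.8, 8.9]
grip_width: 0.0006
```

```bash
python3 p.py -.083 0 0 1; python3 look.py scene 6;python3 look.py top 6
```

```text
t 5.75 pos [0.44318103 0.15081327 0.00045596] box [-0.0828399  -0.00011862  0.00045596] F [-3.65 -0.79  8.86] w 0.0005517621199551698 q [-32.2   6.8  10.7 120.3  -1.6  53.   82. ]
rot [0.04789969 0.02024801 0.01384352] units [0.00039916 0.00016873 0.00011536]
shift in cur tool (m) [0.00045596 0.00016011 0.00011859] in goal tool [0.00045596 0.0001601  0.00011862]
goal tool axes G [[-0.0, -0.0, -1.0], [-0.976, -0.218, 0.0], [-0.218, 0.976, 0.0]]
```

View pics/scene6z.png

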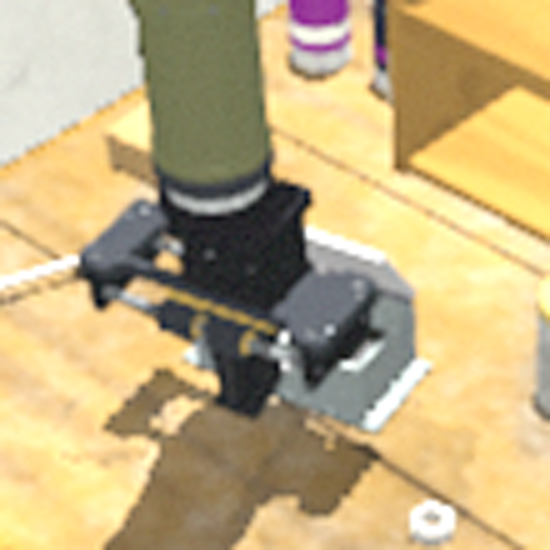

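View pics/top6z.png

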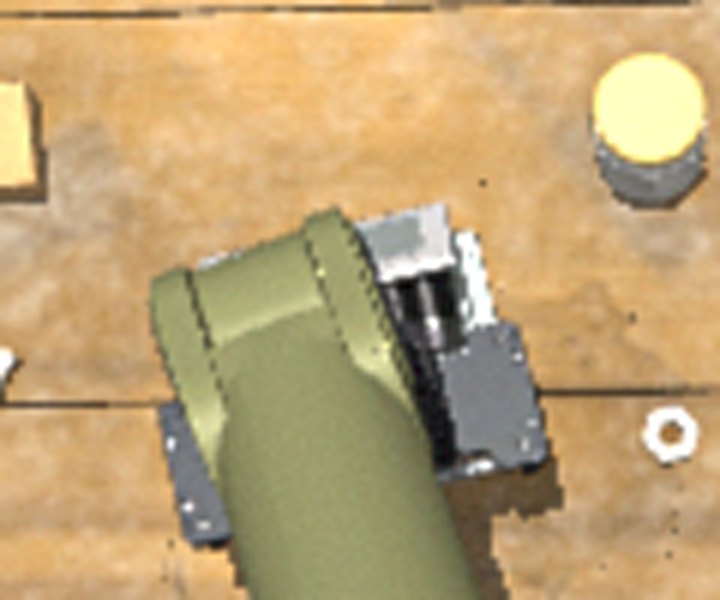

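The lid has sprung up: the interior shows at (430,310) in the top crop. Now I'll raise clear of the tab, keeping away from the lid.

Emit:
drive_tool([
  [[-0.2, 0, 0], [0, 0, 0]],
  [[-0.3, 0.05, 0], [0, 0, 0]],
  [[-0.4, 0.05, 0], [0, 0, 0]],
  [[-0.4, 0, 0], [0, 0, 0]],
  [[-0.4, 0, 0], [0, 0, 0]],
  [[-0.2, 0, 0], [0, 0, 0]],
  [[0, 0, 0], [0, 0, 0]],
])

```text
time_s: 6.55
tool_pos: [0.44, 0.1502, 0.0766]
tool_rot: [-74.8, 89.8, 27.9]
force: [-0.3, -0.5, -0.4]
grip_width: 0.0006
```

```bash
python3 p.py -.025 0 .073 1; python3 look.py scene 7
```

```text
t 6.55 pos [0.43999255 0.15020791 0.07659758] box [-8.60836493e-02 -1.38559484e-05  7.65975848e-02] F [-0.27 -0.5  -0.42] w 0.0005711144819255787 q [-3.270e+01  6.000e-01  1.060e+01  1.168e+02 -1.000e-01  6.250e+01
  8.070e+01]
rot [0.04950769 0.04164114 0.15281862] units [0.00041256 0.00034701 0.00127349]
shift in cur tool (m) [ 3.76048328e-03 -6.10738246e-02 -4.15943626e-05] in goal tool [ 3.59758477e-03 -6.10836493e-02  1.38559484e-05]
goal tool axes G [[-0.0, -0.0, -1.0], [-0.976, -0.218, 0.0], [-0.218, 0.976, 0.0]]
```

View pics/scene7z.png

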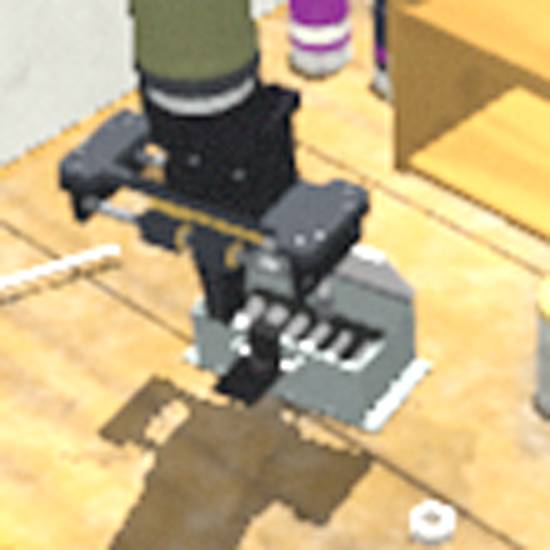

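Emit:
drive_tool([
  [[0, -0.3, 0], [0, 0, 0]],
  [[0.05, -0.4, 0], [0, 0, 0]],
  [[0, -0.4, 0], [0, 0, 0]],
  [[0, -0.35, 0], [0, 0, 0]],
  [[0, -0.25, 0], [0, 0, 0]],
  [[0, -0.25, 0], [0, 0, 0]],
  [[0, -0.25, 0], [0, 0, 0]],
  [[0, -0.25, 0], [0, 0, 0]],
  [[0, 0, 0], [0, 0, 0]],
])

```text
time_s: 7.5
tool_pos: [0.5361, 0.1715, 0.0734]
tool_rot: [-97.5, 89.9, 5.1]
force: [-0.6, -0.3, 0.1]
grip_width: 0.0002
```

```bash
python3 p.py .053 0 .073 1; python3 look.py scene 8
```

```text
t 7.5 pos [0.53613479 0.1715206  0.07337114] box [ 0.0123924  -0.00018723  0.07337114] F [-0.55 -0.34  0.08] w 0.0002131731356964432 q [-31.1  12.6  12.  104.1  -2.9  63.5  84.5]
rot [ 0.03952609 -0.0090464   0.06851608] units [ 3.29384063e-04 -7.53866355e-05  5.70967337e-04]
shift in cur tool (m) [ 0.00041967 -0.04060725  0.00015928] in goal tool [ 0.00037114 -0.0406076   0.00018723]
goal tool axes G [[-0.0, -0.0, -1.0], [-0.976, -0.218, 0.0], [-0.218, 0.976, 0.0]]
```

View pics/scene8z.png

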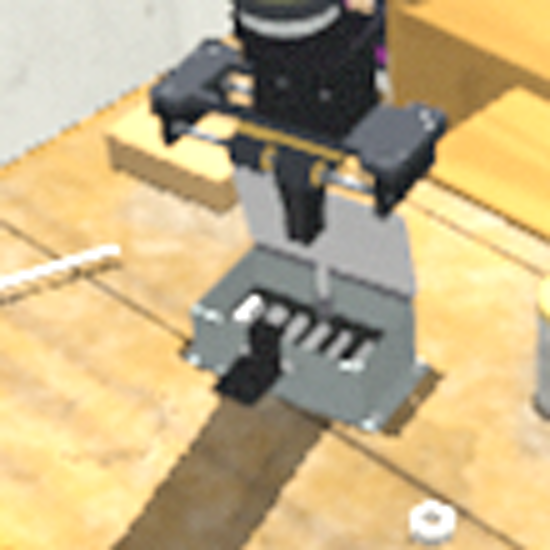

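Lid is being pushed up; continuing to the stop gently.

Emit:
drive_tool([
  [[0, -0.2, 0], [0, 0, 0]],
  [[0, -0.2, 0], [0, 0, 0]],
  [[0, -0.2, 0], [0, 0, 0]],
  [[0, -0.15, 0], [0, 0, 0]],
  [[0, 0, 0], [0, 0, 0]],
])

```text
time_s: 8.05
tool_pos: [0.5649, 0.178, 0.0733]
tool_rot: [-105.5, 90.0, -2.9]
force: [0.0, 0.3, -0.4]
grip_width: 0.001
```

Emit:
drive_tool([
  [[0, -0.1, 0], [0, 0, 0]],
  [[0, -0.1, 0], [0, 0, 0]],
  [[0, 0, 0], [0, 0, 0]],
])

```text
time_s: 8.35
tool_pos: [0.5723, 0.1797, 0.0734]
tool_rot: [-91.4, 90.0, 11.2]
force: [-0.5, 0.5, 0.4]
grip_width: 0.0006
```

```bash
python3 p.py .053 0 .073 1; python3 look.py scene 9
```

```text
t 8.35 pos [0.57234716 0.17972138 0.07344586] box [ 4.95216026e-02 -8.34298427e-05  7.34458644e-02] F [-0.49  0.53  0.35] w 0.0005939650372257196 q [-30.3  16.8  12.2  98.9  -3.9  64.7  85.7]
rot [ 0.05161675 -0.00090058  0.03668008] units [ 4.30139624e-04 -7.50483825e-06  3.05667342e-04]
shift in cur tool (m) [ 4.48089920e-04 -3.47818498e-03  8.03033370e-05] in goal tool [ 4.45864446e-04 -3.47839737e-03  8.34298427e-05]
goal tool axes G [[-0.0, -0.0, -1.0], [-0.976, -0.218, 0.0], [-0.218, 0.976, 0.0]]
```

View pics/scene9z.png

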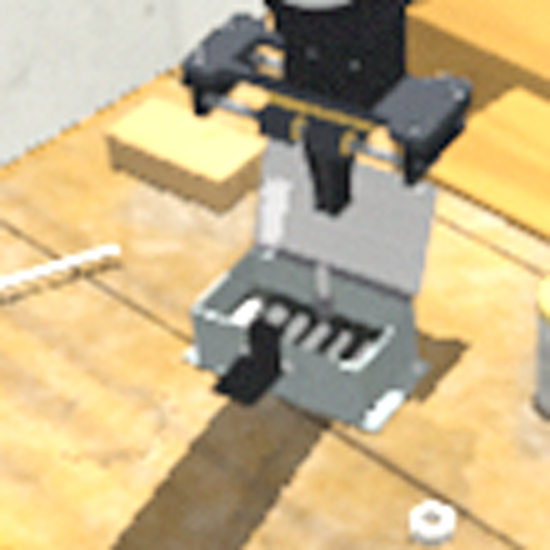

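Close to the stop but no force yet; creeping on until there is a reaction.

Emit:
drive_tool([
  [[0, -0.1, 0], [0, 0, 0]],
  [[0, 0, 0], [0, 0, 0]],
])

```text
time_s: 8.6
tool_pos: [0.574, 0.1801, 0.0731]
tool_rot: [90.7, 89.8, -166.6]
force: [-4.8, -0.9, 2.4]
grip_width: 0.0006
```

Emit:
drive_tool([
  [[0, -0.07, 0], [0, 0, 0]],
  [[0, 0, 0], [0, 0, 0]],
])

```text
time_s: 8.8
tool_pos: [0.5742, 0.1801, 0.0729]
tool_rot: [90.7, 89.5, -166.6]
force: [-10.3, -3.2, 7.2]
grip_width: 0.0005
```

Firm stop felt (10 N, no movement). Backing off and up.

Emit:
drive_tool([
  [[0, 0.2, 0], [0, 0, 0]],
  [[0, 0.4, 0], [0, 0, 0]],
  [[0, 0.6, 0], [0, 0, 0]],
  [[0, 0.6, 0], [0, 0, 0]],
  [[-0.3, 0.6, 0], [0, 0, 0]],
  [[-0.6, 0.6, 0], [0, 0, 0]],
  [[-0.7, 0.5, 0], [0, 0, 0]],
  [[-0.7, 0, 0], [0, 0, 0]],
  [[0, 0, 0], [0, 0, 0]],
  [[0, 0, 0], [0, 0, 0]],
])

```text
time_s: 9.8
tool_pos: [0.4426, 0.1507, 0.1661]
tool_rot: [-75.1, 89.8, 27.6]
force: [0.2, -0.0, -0.7]
grip_width: 0.0
```

```bash
python3 p.py .053 0 .073 1; python3 look.py scene 10;  python3 look.py top 10
```

```text
t 9.8 pos [0.44255683 0.15071273 0.16610445] box [-8.34709978e-02 -8.05760258e-05  1.66104451e-01] F [ 0.2  -0.04 -0.71] w 4.241532191475914e-05 q [-33.2  -3.7  10.7 110.1   0.7  73.4  80. ]
rot [0.05219158 0.04397953 0.16498764] units [0.00043493 0.0003665  0.0013749 ]
shift in cur tool (m) [ 9.34970301e-02 -1.36202315e-01 -1.15231715e-04] in goal tool [ 9.31044511e-02 -1.36470998e-01  8.05760258e-05]
goal tool axes G [[-0.0, -0.0, -1.0], [-0.976, -0.218, 0.0], [-0.218, 0.976, 0.0]]
```

View pics/scene10z.png

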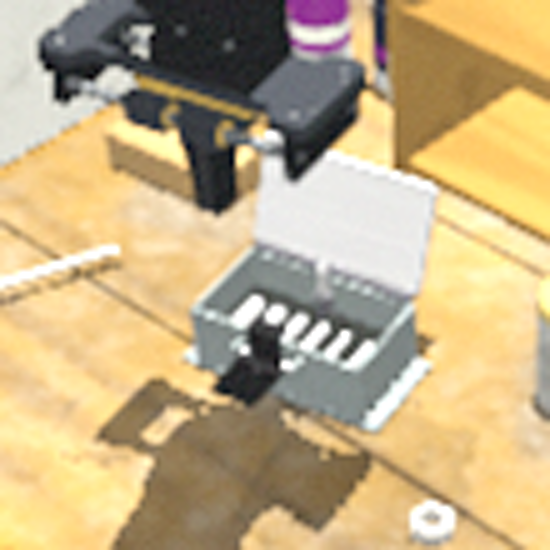

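View pics/top10.png

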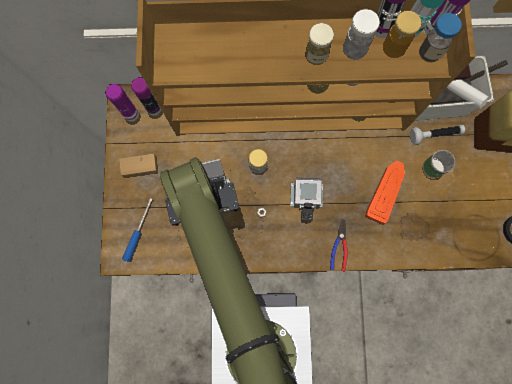

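```bash
python3 - <<'E'
from h import *
from p import B,C
c=np.load('pics/scene10.npz')
for a in (1.5,1.7,1.8,1.88,1.95,2.05):
    r=[]
    for y in(-.07,.07):
        u,v=proj(c,C+B@[.042-.084*np.cos(a),y,.057+.084*np.sin(a)]); r+=[round((u-165+.5)*5),round((v-110+.5)*5)]
    print(a,r)
E
```

```text
1.5 [410, 214, 237, 157]
1.7 [422, 201, 250, 145]
1.8 [428, 196, 257, 140]
1.88 [433, 193, 262, 138]
1.95 [436, 191, 266, 136]
2.05 [442, 190, 272, 135]
```

```bash
python3 -c "
from h import *
print(env.sign_off())"
```

```text
the job is handed in; nothing more can be done
None
```

The wider box (the left one) is open with its lid back against its stop, and I handed the job in at about 10 s of the 40 s allowed. The hand-in reports no verdict.

- **Tab and lid:** I pressed the tab with the closed fingertips at about 9.5 N and the lid sprang up by itself. I lifted clear, then pushed the lid back until it stopped moving, with about 12 N of reaction, and moved away.
- **Last checks:** In the final scene view the lid's corner matches an opening of about 1.95 rad. The tab is back up and the arm is clear, with only sensor-noise force. The narrower box is shut. The bystanders look unmoved by eye; I did not measure their positions again.
- **Disagreement:** The reported tool position was about 37 mm beyond where the fingers really end. The camera views showed this, and the finger only touched the pad with the TCP reading z = 0.008 m instead of 0.045 m. I corrected for it by feeling for contact.

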